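# Seat the cone centre in its self-aligning cup and check that it rocks free

### The job

Take the larger of the two steel cone centres by its stem, set it into the taper cup of the self-aligning stand and press it home against the spring with a steady 12 N or so, never with more than 25 N between cone and stand. Then, with the cone in its cup, rock it by the stem about ten degrees away from you (the robot) and then about ten degrees back towards you to check that it swings free, and let go, so that it is left seated and upright. Leave the small cone, the foam foregrip and the mug where they are.

Things in the scene. Friction and masses are not known exactly. Their poses are not given: they have to be found in the camera images.
- cone: the larger cone centre, a plain steel and aluminium part 72 mm high that stands on its small end on the worktop: taper from 22 mm diameter at the foot to 40 mm at 26 mm height, a 42 mm flange from 26 to 30 mm, then a 14 mm diameter round stem from 30 to 72 mm; about 0.15 kg. Origin at the centre of the foot, z up along the stem
- cone_center (a point): centre of the larger cone centre, on its axis, 36 mm above its foot (6 mm above the flange's top; the stem runs from there up for 36 mm; take it round the stem, 20 mm above this point). The force between cone and stand adds up all round the taper, so a tightly held stem that is forced sideways or turned about the wrong axis counts more than its plain push
- small_cone_center (a point): centre of the smaller cone centre, which does not fit the cup and stays where it is: 64 mm high, taper from 19 to 31 mm diameter, 33 mm flange, same 14 mm stem; the point lies on its axis 32 mm above its foot. The two cones stand on the worktop, one on the robot's left and one on its right, either way round
- stand: the fixed self-aligning stand: grey foot plate 100 x 90 x 10 mm with a sleeve, above it an aluminium yoke (86 mm wide along y, reaching 10 mm above the rocking axis) in which a cradle with an open steel taper cup rocks on pins along the stand's y axis. Origin: centre of the foot's underside; x points away from the robot (give or take the yaw), z up. The cup lies on this z axis
- sleeve_top (a point): centre of the sleeve's top on the stand's axis, 36 mm above the worktop. The yoke is clamped in the sleeve at an unknown height, different each time: the rocking axis lies 48 to 78 mm and the cup's mouth 62 to 92 mm above this point
- stand_front (a point): middle of the foot plate's front edge, 50 mm from the stand's axis, 10 mm up. About the cup: 38 mm wide at its mouth, 26 mm deep, open below, same taper as the cone (19 degrees to the axis). Seated, the flange's underside is about 3 mm above the mouth and the cone's foot 9 mm below the rocking axis. The cup rests on a spring: it sinks 1 mm per 4 N beyond a preload of 3 N, 10 mm at most
- rock (a joint): angle of the rocking cradle with the cup (rad): 0 level, positive when the top of the cup leans along the stand's +x, away from the robot; stops at +-0.26. A weak spring (0.5 N m/rad) brings it back to level when it is let go
- foregrip_eva: black foam foregrip, 30 x 30 x 42 mm, standing on the worktop; origin at the centre of its underside; bystander
- mug: dotted white mug, 82 x 114 x 91 mm, on the right; origin at the centre of its underside; bystander
Things that resemble listed ones, but are neither listed nor needed, are in the scene too. What is shaped like the cone but blue or yellow is not meant.

How it is judged:
By the outcome, as a careful person would: the job done as asked, in the order asked, and still so for the second after the job is handed in, with the robot touching nothing.
It also fails if it takes over 64 s, if anything falls off the work surface, if the arm or the gripper's body presses on something with over 40 N, if the wrist force passes 120 N, or if a joint passes its speed limit or range.

### The arm

A 7-joint arm with a two-finger parallel gripper is mounted at the origin on a cart in front of the work surface, level with it; the furniture and walls round the work are solid. World frame = base frame: x ahead of the robot, y to its left, z up, the work surface at z = 0. Lengths are in m, angles in rad, forces in N, time in s.
With the tool pointing down it reaches from about 0.425 to 0.875 m from the base axis. Payload 8.4 kg.
Tool frame: the origin (TCP) lies midway between the tips of the shut fingers; the grasp point (between the pads) lies 19 mm behind it (ctrl.hold_point_z is the distance from the TCP to the grasp point, in m); z points along the fingers, y is the line along which they close (so a half turn about z gives the same grasp; the last joint's range is limited). The gripper opens to 85 mm and grips with 20 to 120 N. Pads are 22 mm wide; open, the fingers measure 114 mm over their backs; the gripper's body (76 mm by 85 mm) begins 54 mm behind the grasp point. The pads swing forward as they close: fully open they stand 13 mm farther back than shut.
Start: joints at [1.049, 0.333, 0.04, 1.465, -0.013, 1.343, -0.059], TCP at [0.267, -0.593, 0.231] pointing down, gripper open.
Joint ranges: [-2.58, 2.58], [-0.38, 2.09], [-1.3, 1.39], [0.25, 2.4], [-1.5, 4.64], [0.08, 2.09], [-2.65, 2.65]. Speed limits (rad/s): [2.22, 2.22, 2.79, 2.79, 3.14, 3.14, 3.14].

### API

Orientations are given as a unit quaternion [x, y, z, w].
In Python, from cell import ctrl, viewer gives the robot as it stands.
- The arm moves only by the shell command python3 -m creep 'ROWS'. ROWS is JSON, a list of rows, each a list of 7 numbers: the shift along the tool's x, y, z scaled (see below), then the turn, a rotation vector about the tool's x, y, z scaled (see below), then the closure in counts, from 0 (fully open) to 255 (shut). In form: [[tx, ty, tz, wx, wy, wz, fingers], ...]. A call has 1 to 5 rows; each row is the pose to reach, as a shift and turn from the pose commanded when the call began, along the tool's axes at that moment, turning the shorter way round; what a row does not reach only later rows make up. The controller multiplies each number of a shift by 0.1 m and each number of a turn by pi rad. A row lasts 1/10 s, in which the tool goes at most 50 mm and 8.59 degrees, less where a joint would pass 70% of its speed; a pose out of reach is approached as far as the arm can. A call with a number of a shift or a turn outside -1 to 1 is refused whole. A call with a gripper value outside its range is refused whole. The fingers move at their own pace and stop on an object; the grip force is fixed at half the most. Time passes only in rows, so rows that repeat a pose let the fingers close. It gives the time, the measured TCP pose, the force, the opening and the grip force at its end, in the units of the state.
- ctrl.read_state(): the state, without advancing time (a new reading comes with each control period).
- viewer.read_camera(name): name is "side" or "top"; returns a dict with "img" (384x512x3 uint8, blue, green, red), "K" (3x3 intrinsics, pixels), "k1" (the pictures are not rectified: a ray, as slopes to the right and down, at radius r is drawn at 1 + k1 r^2 times it, then the intrinsics apply), "cam_to_world" (4x4, takes a point from camera to world coordinates). Camera axes: x right, y down, z forward; pixel columns grow to the right and rows downward; lengths in m; the calibration is good to about 2 mm. A picture is of the moment at which its call begins. There is no depth.
- ctrl.hand_in(): hands the job in; it is judged then, once.
Trained networks look in the newest picture that a camera, given by its name, has taken for a name from the list of things; names that differ only in an ending like _2 or _b are one class to them, and where a whole thing is asked for, a point or a joint stands for the part that bears it (a point fixed in the world has none). Each returns a list of dicts, best first, with "score" (0 to 1); they miss things now and then, are a little off and sometimes report something else, mostly with a low value. They report only what shows in the picture. A call takes as long as a camera call. They do not tell look-alikes from the thing itself.
- viewer.find_in(camera, target): "box" ([left, top, right, bottom] in pixels, round what is visible of it).
- viewer.outline_of(camera, target): "pixels" (384x512 bool, what is visible of it) and "box" ([left, top, right, bottom] in pixels, round what is visible of it).
The state is a dict: "t": time; "joint_pos": joint angles; "joint_vel": joint speeds; "effort": joint torques, N m; "tool_pos": TCP position; "ee_rot": TCP orientation; "contact_force": force on the tool from outside, world axes, zero at the start; "torque": the same for the moment, N m; "grip_width": finger opening in m; "grip_force": force on a finger pad.
Only numpy, scipy, OpenCV 4.12 (cv2) and the standard library are available. Lean on these libraries where they do the work, as an engineer would, in place of code of your own. Each camera call takes 0.05 s, during which the arm holds its last target. There are 200 camera calls.

## Working session

There is one attempt and no reset: what is moved stays moved. The work goes in short steps, Python scripts to look and compute and a shell command to move; the robot and the scene stay as the last step left them, time stands still between calls to the robot, and variables do not carry over. Pictures are saved under pics/ and viewed, at most 10 in all, crops included, and the job is handed in when it is done.

```bash
mkdir -p pics; ls; cat > h.py <<'E'
import numpy as np, cv2
from cell import ctrl, viewer
from scipy.spatial.transform import Rotation as R
def cam(n): return viewer.read_camera(n)
def dist(c): return np.array([c["k1"],0,0,0,0],float)
def ray(c,uv):
    p=cv2.undistortPoints(np.array([[uv]],float),np.array(c["K"],float),dist(c))[0,0]
    T=np.array(c["cam_to_world"]); d=T[:3,:3]@np.array([p[0],p[1],1]); return T[:3,3],d/np.linalg.norm(d)
def proj(c,P):
    T=np.linalg.inv(np.array(c["cam_to_world"]))
    q,_=cv2.projectPoints(np.atleast_2d(np.array(P,float)),cv2.Rodrigues(T[:3,:3])[0],T[:3,3],np.array(c["K"],float),dist(c)); return q[:,0]
def tri(r):
    A=np.zeros((3,3));b=np.zeros(3)
    for o,d in r:
        M=np.eye(3)-np.outer(d,d);A+=M;b+=M@o
    x=np.linalg.solve(A,b);return x,[np.linalg.norm((np.eye(3)-np.outer(d,d))@(x-o)) for o,d in r]
def onz(c,uv,z):
    o,d=ray(c,uv);return o+d*(z-o[2])/d[2]
E
python3 - <<'E'
from h import *
s=ctrl.read_state();print(s)
for n in("side","top"):
    c=cam(n);cv2.imwrite(f"pics/{n}0.png",c["img"]);print(n,np.round(c["cam_to_world"],3).tolist(),c["k1"],np.array(c["K"])[0,0])
    for t in("cone","cone_center","small_cone_center","stand","rock","foregrip_eva","mug"):
        print(t,[(round(float(d["score"]),2),[round(float(v)) for v in d["box"]]) for d in viewer.find_in(n,t)][:4])
E
```

```text
pics
{'t': 0.0, 'joint_pos': array([ 1.04882051,  0.33391543,  0.03987382,  1.46626482, -0.01338707,
        1.34328722, -0.05850149]), 'joint_vel': array([-0.00044806,  0.00038628, -0.00045283,  0.00037331,  0.00062526,
        0.00215334,  0.00051203]), 'effort': array([ 3.91157500e-04, -6.58555198e+01,  1.36557888e+00, -4.05564415e+01,
        1.66883884e-02,  1.24891711e-02,  1.04839597e-05]), 'tool_pos': array([ 0.26647674, -0.59237419,  0.23042149]), 'ee_rot': array([ 9.77741983e-01,  2.09809362e-01, -2.28020883e-04, -7.71519071e-04]), 'contact_force': array([-0.02147184,  0.25671679, -0.29088709]), 'torque': array([-0.0141337 ,  0.00398319,  0.00201337]), 'grip_force': 0.0, 'grip_width': 0.085589072007793}
side [[-0.996, -0.07, 0.047, 0.453], [-0.081, 0.663, -0.745, 0.899], [0.021, -0.746, -0.666, 0.978], [0.0, 0.0, 0.0, 1.0]] -0.09317289745380045 430.0044148495797
cone [(0.81, [262, 312, 276, 329]), (0.69, [277, 283, 293, 298]), (0.57, [280, 254, 293, 275])]
cone_center [(0.76, [277, 286, 296, 306]), (0.64, [280, 255, 294, 275]), (0.48, [263, 309, 283, 330])]
small_cone_center [(0.42, [293, 159, 303, 176])]
stand [(0.79, [262, 189, 299, 233])]
rock [(0.66, [277, 196, 292, 217]), (0.19, [229, 311, 247, 325])]
foregrip_eva [(0.62, [229, 313, 246, 325])]
mug [(0.65, [251, 122, 275, 150])]
top [[0.019, -0.998, 0.055, 0.422], [-1.0, -0.019, -0.004, -0.085], [0.005, -0.055, -0.998, 1.399], [0.0, 0.0, 0.0, 1.0]] -0.04830769725340471 437.57278131175485
cone [(0.64, [175, 197, 186, 209]), (0.6, [359, 150, 393, 177]), (0.59, [120, 186, 130, 198]), (0.45, [146, 195, 161, 209])]
cone_center [(0.62, [172, 194, 188, 207]), (0.55, [234, 187, 256, 201]), (0.53, [224, 178, 262, 212]), (0.43, [118, 186, 130, 198])]
small_cone_center []
stand [(0.91, [226, 177, 260, 216])]
rock [(0.8, [230, 185, 254, 205])]
foregrip_eva [(0.5, [124, 157, 137, 171])]
mug [(0.89, [360, 148, 390, 174]), (0.45, [226, 174, 264, 210])]
```

```bash
python3 - <<'E'
import cv2
a=cv2.imread("pics/side0.png")[110:350,180:360];b=cv2.imread("pics/top0.png")[130:240,90:410]
cv2.imwrite("pics/s1.png",cv2.resize(a,None,fx=2.5,fy=2.5,interpolation=cv2.INTER_CUBIC))
cv2.imwrite("pics/t1.png",cv2.resize(b,None,fx=2.5,fy=2.5,interpolation=cv2.INTER_CUBIC))
E
```

```text
(no output)
```

View pics/s1.png

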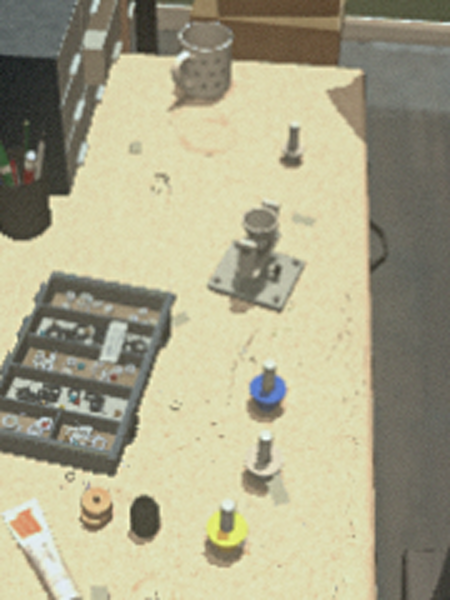

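View pics/t1.png

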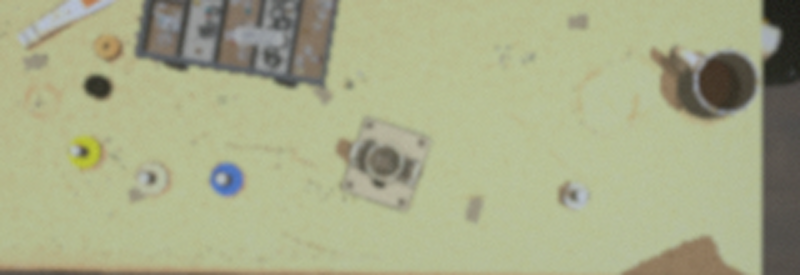

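```bash
cat > fit.py <<'E'
from h import *
def prof_mask(c,x,y,z,prof,S=8,box=None):
    u0,v0,u1,v1=box; m=np.zeros(((v1-v0)*S,(u1-u0)*S),np.uint8); a=np.linspace(0,2*np.pi,40)
    for (h0,r0),(h1,r1) in zip(prof[:-1],prof[1:]):
        P=np.vstack([np.c_[x+r*np.cos(a),y+r*np.sin(a),np.full(40,z+h)] for h,r in((h0,r0),(h1,r1))])
        q=((proj(c,P)-[u0,v0]+0.5)*S).astype(np.float32); cv2.fillConvexPoly(m,cv2.convexHull(q).astype(np.int32),1)
    return cv2.resize(m.astype(np.float32),(u1-u0,v1-v0),interpolation=cv2.INTER_AREA)
BIG=[(0,.011),(.026,.020),(.026,.021),(.030,.021),(.030,.007),(.072,.007)]
SMALL=[(0,.0095),(.0175,.0155),(.0175,.0165),(.022,.0165),(.022,.007),(.064,.007)]
E
python3 - <<'E'
from fit import *
C={n:cam(n) for n in("side","top")}
P0={}
for nm,uv,t,pr in(("big",{"side":(285,292),"top":(151,201)},"cone_center",BIG),("small",{"side":(297,168),"top":(319,207)},"small_cone_center",SMALL)):
    print(nm,tri([ray(C[n],uv[n]) for n in uv]))
    cen={}
    for n in uv:
        ds=[d for tt in("cone_center","cone","small_cone_center") for d in viewer.outline_of(n,tt)]
        ds=[d for d in ds if np.hypot((d["box"][0]+d["box"][2])/2-uv[n][0],(d["box"][1]+d["box"][3])/2-uv[n][1])<10]
        for d in ds:
            v,u=np.nonzero(d["pixels"]);cen.setdefault(n,[]).append((u.mean(),v.mean(),len(u),round(float(d["score"]),2)))
        print(n,np.round(cen.get(n,[]),2).tolist(), [np.round(d["box"]).tolist() for d in ds])
    if len(cen)<2: continue
    from scipy.optimize import least_squares
    for i in range(1):
        def res(p):
            r=[]
            for n in uv:
                b=(uv[n][0]-30,uv[n][1]-30,uv[n][0]+30,uv[n][1]+30);m=prof_mask(C[n],*p,pr,box=b)
                vv,uu=np.mgrid[b[1]:b[3],b[0]:b[2]];e=cen[n][0];r+=[(m*uu).sum()/m.sum()-e[0],(m*vv).sum()/m.sum()-e[1]]
            return r
        s=least_squares(res,tri([ray(C[n],uv[n]) for n in uv])[0]-[0,0,.03],diff_step=2e-3,x_scale=.01);print("fit",s.x,s.fun)
        for n in uv:
            b=(uv[n][0]-30,uv[n][1]-30,uv[n][0]+30,uv[n][1]+30);print(n,"area model",prof_mask(C[n],*s.x,pr,box=b).sum())
a=C["side"]["img"][180:245,250:310];b=C["top"]["img"][165:230,215:275]
f=lambda i:cv2.resize(i,(60*6,65*6),interpolation=cv2.INTER_CUBIC)
cv2.imwrite("pics/z1.png",np.hstack([f(a),f(b)]))
for n in C:
    for t in("stand","rock"):
        for d in viewer.outline_of(n,t)[:2]:
            v,u=np.nonzero(d["pixels"]);print(n,t,round(float(d["score"]),2),np.round(d["box"]),u.mean(),v.mean(),len(u))
E
```

```text
big (array([0.44709587, 0.23348924, 0.0296385 ]), [np.float64(0.0007280354616585995), np.float64(0.0007280354616586523)])
side [[285.1, 293.07, 205.0, 0.51], [284.96, 293.16, 221.0, 0.73]] [[276.0, 286.0, 299.0, 303.0], [280.0, 282.0, 292.0, 303.0]]
top [[150.62, 200.51, 136.0, 0.72]] [[146.0, 193.0, 157.0, 208.0]]
fit [ 4.47637615e-01  2.36028059e-01 -3.61500889e-04] [-0.08913602 -0.27051013 -0.26529931  0.09884695]
side area model 226.6875
top area model 146.17188
small (array([ 0.43622307, -0.29297473,  0.0289956 ]), [np.float64(0.0015816571979243015), np.float64(0.001581657197924255)])
side [] []
top [[319.6, 207.68, 84.0, 0.41]] [[315.0, 201.0, 324.0, 214.0]]
side stand 0.87 [264. 192. 298. 231.] 282.8098016336056 214.94865810968494 857
side rock 0.6 [274. 195. 294. 213.] 284.2146118721461 201.1689497716895 219
top stand 0.98 [225. 176. 260. 216.] 243.46065057712488 194.62224554039875 953
top rock 0.49 [229. 186. 257. 202.] 243.5774058577406 193.836820083682 239<stdin>:20: RuntimeWarning: invalid value encountered in scalar divide
```

View pics/z1.png

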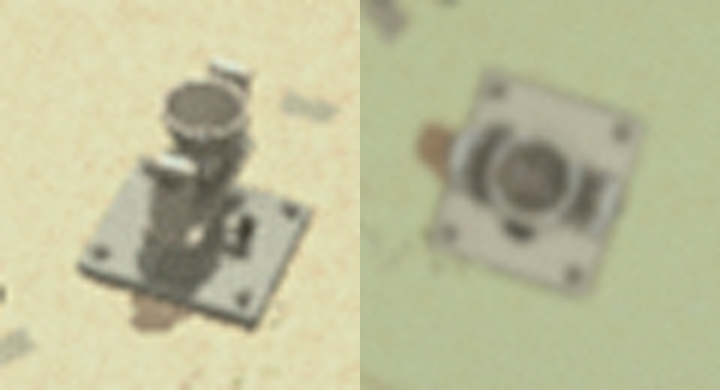

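```bash
python3 - <<'E'
from h import *
C={n:cam(n) for n in("side","top")}
off={"side":(250,180),"top":(215,165)}
px=lambda n,X,Y:(off[n][0]+(X+.5)/6-.5,off[n][1]+(Y+.5)/6-.5)
print("mouth",tri([ray(C["side"],px("side",206,107)),ray(C["top"],px("top",174.5,178))]))
T=[(127,70),(285,117),(222,297),(72,245)];S=[(313,208),(255,320),(82,265)]
t=np.array([onz(C["top"],px("top",*p),.01) for p in T]);print(t,t.mean(0),np.linalg.norm(np.diff(t,axis=0),axis=1))
s=np.array([onz(C["side"],px("side",*p),.01) for p in S]);print(s,(s[0]+s[2])/2,np.linalg.norm(np.diff(s,axis=0),axis=1))
for a,b in((t[0],t[3]),(t[1],t[2])): print(np.degrees(np.arctan2(*(a-b)[1::-1])))
for a,b in((t[0],t[1]),(t[3],t[2])): print(np.degrees(np.arctan2(*(a-b)[1::-1]))-90)
st=ctrl.read_state();print(R.from_quat(st["ee_rot"]).as_matrix())
E
```

```text
mouth (array([ 0.47053668, -0.05779559,  0.09956651]), [np.float64(2.0839559033697743e-05), np.float64(2.0839559033662154e-05)])
[[ 0.53074681 -0.02955863  0.01      ]
 [ 0.50740956 -0.11379497  0.01      ]
 [ 0.41157056 -0.08227671  0.01      ]
 [ 0.43746842 -0.00249327  0.01      ]] [ 0.47179884 -0.0570309   0.01      ] [0.08740931 0.10088863 0.08388145]
[[ 0.41097622 -0.08196222  0.01      ]
 [ 0.43826438  0.00198301  0.01      ]
 [ 0.52946514 -0.02775085  0.01      ]] [ 0.47022068 -0.05485653  0.01      ] [0.08826916 0.0959254 ]
-16.180448116338166
-18.204312863400546
-15.485116464959674
-17.98353076111428
[[ 9.11967963e-01  4.10261421e-01  6.34449499e-06]
 [ 4.10261421e-01 -9.11967963e-01  3.63591866e-05]
 [ 2.07027477e-05 -3.05555118e-05 -9.99999999e-01]]
```

```bash
r='[0,0,0,0,0,-0.235,100]'; 
python3 -m creep '[[0,0,0,0,0,-0.235,100],[0,0,0,0,0,-0.235,100],[0,0,0,0,0,-0.235,100],[0,0,0,0,0,-0.235,100],[0,0,0,0,0,-0.235,100]]' >/dev/null
python3 -m creep '[[0,0,0,0,0,-0.235,100],[0,0,0,0,0,-0.235,100],[0,0,0,0,0,-0.235,100],[0,0,0,0,0,-0.235,100],[0,0,0,0,0,-0.235,100]]' >/dev/null
python3 -m creep '[[0,0,0,0,0,-0.235,100],[0,0,0,0,0,-0.235,100],[0,0,0,0,0,-0.235,100],[0,0,0,0,0,-0.235,100],[0,0,0,0,0,-0.235,100]]' >/dev/null
python3 -m creep '[[0,0,0,0,0,-0.066,100],[0,0,0,0,0,-0.066,100]]'
cat >> h.py <<'E'
def go(tx,ty,tz):
    s=ctrl.read_state();M=R.from_quat(s["ee_rot"]).as_matrix();p=s["tool_pos"]
    print("t",s["t"],"tcp",np.round(p,4),"y-ang",np.degrees(np.arctan2(M[1,1],M[0,1])).round(2),"tilt",np.round(M[2],3),"w",round(s["grip_width"],4),"f",np.round(s["contact_force"],1),"q",np.round(s["joint_pos"],2))
    print("shift (0.1m, tool)",np.round(M.T@(np.array([tx,ty,tz])-p)*10,3))
E
python3 -c "
from h import *
go(.47,-.25,.2);go(.4476,.236,.2)"
```

```text
t: 3.5
tool_pos: [0.2666, -0.5928, 0.2313]
ee_rot: [0.145, 0.989, 0.0, -0.0]
contact_force: [0.0, -0.8, 0.2]
grip_width: 0.0518
grip_force: 0.0
t 3.5 tcp [ 0.2666 -0.5928  0.2313] y-ang 73.32 tilt [ 0.  0. -1.] w 0.0518 f [ 0.  -0.8  0.2] q [ 1.31  0.35 -0.3   1.45  0.11  1.36  2.28]
shift (0.1m, tool) [-0.965  3.867  0.313]
t 3.5 tcp [ 0.2666 -0.5928  0.2313] y-ang 73.32 tilt [ 0.  0. -1.] w 0.0518 f [ 0.  -0.8  0.2] q [ 1.31  0.35 -0.3   1.45  0.11  1.36  2.28]
shift (0.1m, tool) [0.645 8.459 0.314]
```

```bash
for i in 1 2 3 4; do python3 -m creep '[[-0.12,0.5,0,0,0,0,100],[-0.24,1,0,0,0,0,100],[-0.24,1,0,0,0,0,100]]' >/dev/null; done
python3 -c "
from h import *
go(.4476,.236,.2)"
```

```text
t 4.7 tcp [ 0.4788 -0.2316  0.232 ] y-ang 73.55 tilt [-0.002  0.002 -1.   ] w 0.0522 f [ 0.5 -0.4 -0.3] q [ 0.9   0.13 -0.58  1.73  0.07  1.3   1.59]
shift (0.1m, tool) [1.624 4.395 0.328]
```

```bash
for i in 1 2 3 4; do python3 -m creep '[[0.2,0.5,0,0,0,0,100],[0.4,1,0,0,0,0,100],[0.4,1,0,0,0,0,100]]' >/dev/null; done
python3 -m creep '[[0,0.4,0.3,0,0,0,100],[0,0.4,0.3,0,0,0,100],[0,0.4,0.3,0,0,0,100]]' >/dev/null
python3 -c "
from h import *
go(.4476,.236,.037)"
```

```text
t 6.2 tcp [0.4509 0.2291 0.2003] y-ang 73.11 tilt [ 0.004  0.    -1.   ] w 0.0515 f [-0.2 -0.2  1.3] q [ 0.41  0.18 -1.05  1.81  0.16  1.25  0.59]
shift (0.1m, tool) [0.046 0.056 1.633]
```

```bash
python3 -m creep '[[0.04,0.05,0.4,0,0,0,100],[0.04,0.05,0.8,0,0,0,100],[0.04,0.05,0.9,0,0,0,100],[0.04,0.05,0.9,0,0,0,100],[0.04,0.05,0.9,0,0,0,100]]' >/dev/null
python3 - <<'E'
from h import *
go(.4476,.236,.037)
C={n:cam(n) for n in("side","top")}
f=lambda i:cv2.resize(i,(60*6,65*6),interpolation=cv2.INTER_CUBIC)
cv2.imwrite("pics/g1.png",np.hstack([f(C["side"]["img"][255:320,255:315]),f(C["top"]["img"][170:235,120:180])]))
E
```

```text
t 6.7 tcp [0.4499 0.2351 0.1134] y-ang 72.96 tilt [-0.002  0.001 -1.   ] w 0.052 f [0.8 0.6 1.4] q [ 0.33  0.29 -1.02  1.91  0.28  1.09  0.48]
shift (0.1m, tool) [0.027 0.001 0.764]
```

View pics/g1.png

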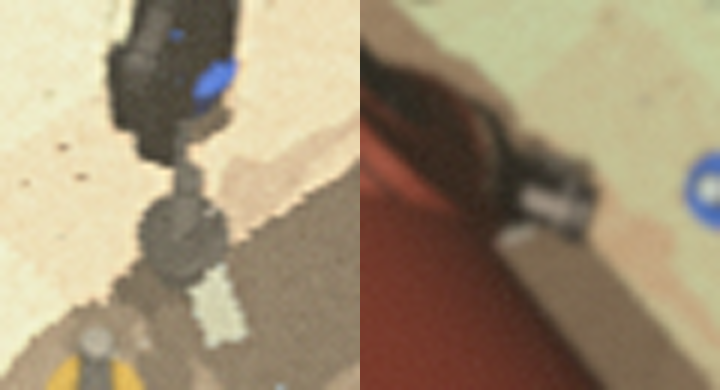

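The side view shows the fingers right above the stem (full image about (286,285)); the arm hides the top view. Descend and grip.

```bash
python3 -m creep '[[0.03,0,0.3,0,0,0,100],[0.03,0,0.6,0,0,0,100],[0.03,0,0.76,0,0,0,100],[0.03,0,0.76,0,0,0,100],[0.03,0,0.76,0,0,0,100]]'
python3 -m creep '[[0,0,0,0,0,0,130],[0,0,0,0,0,0,160],[0,0,0,0,0,0,190],[0,0,0,0,0,0,255],[0,0,0,0,0,0,255]]'
python3 -m creep '[[0,0,0,0,0,0,255],[0,0,0,0,0,0,255]]'
python3 -c "
from h import *
go(.4476,.236,.037)"
```

```text
t: 7.3
tool_pos: [0.4464, 0.2367, 0.0365]
ee_rot: [0.148, 0.989, 0.0, 0.0]
contact_force: [0.2, 1.0, -0.3]
grip_width: 0.0518
grip_force: 0.0
t: 7.8
tool_pos: [0.4462, 0.2362, 0.0359]
ee_rot: [0.148, 0.989, 0.0, 0.0]
contact_force: [-0.7, -2.1, 6.9]
grip_width: 0.0124
grip_force: 58.4
t: 8.0
tool_pos: [0.4462, 0.2362, 0.0359]
ee_rot: [0.148, 0.989, -0.0, 0.0]
contact_force: [-1.3, -0.8, 6.9]
grip_width: 0.0122
grip_force: 58.4
t 8.0 tcp [0.4462 0.2362 0.0359] y-ang 73.0 tilt [-0.001  0.    -1.   ] w 0.0122 f [-1.3 -0.8  6.9] q [ 0.25  0.4  -0.95  1.98  0.4   0.96  0.38]
shift (0.1m, tool) [-0.014  0.003 -0.011]
```

```bash
python3 -m creep '[[0,0,-0.2,0,0,0,255],[0,0,-0.5,0,0,0,255],[0,0,-0.9,0,0,0,255],[0,0,-1,0,0,0,255]]'
python3 -m creep '[[0,-0.1,-0.3,0,0,0,255],[0,-0.5,-0.6,0,0,0,255],[0,-0.9,-0.6,0,0,0,255],[0,-0.9,-0.6,0,0,0,255]]'
python3 -c "
from h import *
go(.4708,-.057,.19)"
```

```text
t: 8.4
tool_pos: [0.4471, 0.2374, 0.1388]
ee_rot: [0.148, 0.989, 0.001, 0.002]
contact_force: [1.0, 0.0, -1.7]
grip_width: 0.0125
grip_force: 58.8
t: 8.8
tool_pos: [0.419, 0.1448, 0.1952]
ee_rot: [0.151, 0.989, -0.002, 0.001]
contact_force: [-0.5, -0.6, -2.9]
grip_width: 0.0122
grip_force: 59.4
t 8.8 tcp [0.419  0.1448 0.1952] y-ang 72.65 tilt [-0.002 -0.004 -1.   ] w 0.0122 f [-0.5 -0.6 -2.9] q [ 0.65 -0.04 -1.04  1.95 -0.03  1.21  0.89]
shift (0.1m, tool) [-1.096 -1.771  0.062]
```

```bash
for i in 1 2; do python3 -m creep '[[-0.2,-0.3,0,0,0,0,255],[-0.4,-0.7,0,0,0,0,255],[-0.55,-0.88,0,0,0,0,255],[-0.55,-0.88,0,0,0,0,255]]' >/dev/null; done
python3 -m creep '[[0,0,0,0,0,0,255],[0,0,0,0,0,0,255]]'
python3 - <<'E'
from h import *
go(.4708,-.057,.165)
C={n:cam(n) for n in("side","top")}
f=lambda i:cv2.resize(i,(60*6,75*6),interpolation=cv2.INTER_CUBIC)
cv2.imwrite("pics/g2.png",np.hstack([f(C["side"]["img"][155:230,255:315]),f(C["top"]["img"][150:225,215:275])]))
E
```

```text
t: 9.8
tool_pos: [0.4731, -0.0486, 0.1951]
ee_rot: [0.147, 0.989, 0.0, -0.0]
contact_force: [-0.2, 0.3, -1.6]
grip_width: 0.0123
grip_force: 59.4
t 9.8 tcp [ 0.4731 -0.0486  0.1951] y-ang 73.13 tilt [ 0.001  0.001 -1.   ] w 0.0123 f [-0.2  0.3 -1.6] q [ 0.83  0.05 -0.83  1.89  0.04  1.22  1.26]
shift (0.1m, tool) [-0.003 -0.088  0.301]
```

View pics/g2.png

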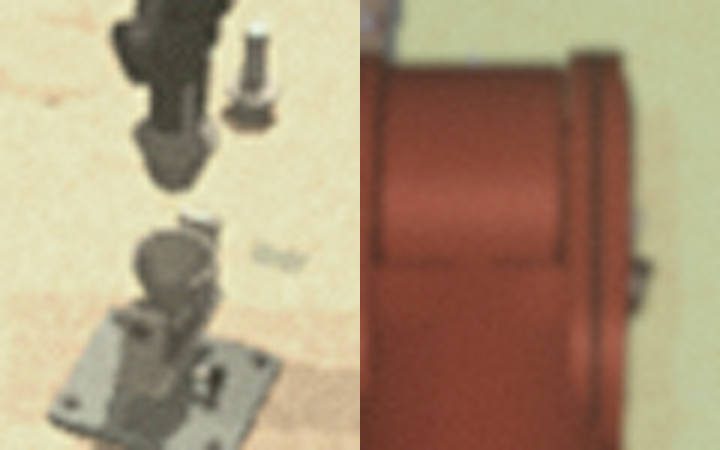

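```bash
python3 - <<'E'
from h import *
c=cam("side")
print(proj(c,[[.4731,-.0486,.1872],[.4731,-.0486,.1591],[.4708,-.057,.0996],[.4708,-.057,.19],[.4808,-.057,.19]]))
E
```

```text
[[284.12425517 177.03018563]
 [283.71444998 184.43564671]
 [283.80812749 197.57922722]
 [285.12817535 174.47572731]
 [281.66223011 174.23978718]]
```

```bash
python3 -m creep '[[0.01,-0.09,0.2,0,0,0,255],[0.01,-0.09,0.4,0,0,0,255],[0.01,-0.09,0.4,0,0,0,255],[0.01,-0.09,0.4,0,0,0,255]]'
python3 -c "
from h import *
go(.4697,-.0567,.125)"
```

```text
t: 10.35
tool_pos: [0.4696, -0.0581, 0.1558]
ee_rot: [0.147, 0.989, 0.0, -0.0]
contact_force: [0.3, 0.9, -2.2]
grip_width: 0.0121
grip_force: 59.4
t 10.35 tcp [ 0.4696 -0.0581  0.1558] y-ang 73.06 tilt [ 0.  0. -1.] w 0.0121 f [ 0.3  0.9 -2.2] q [ 0.83  0.09 -0.82  1.94  0.07  1.14  1.25]
shift (0.1m, tool) [0.003 0.014 0.308]
```

```bash
python3 -m creep '[[0,0.014,0.15,0,0,0,255],[0,0.014,0.3,0,0,0,255],[0,0.014,0.3,0,0,0,255]]'
python3 -m creep '[[0,0,0.03,0,0,0,255],[0,0,0.03,0,0,0,255],[0,0,0.03,0,0,0,255]]'
python3 -m creep '[[0,0,0.03,0,0,0,255],[0,0,0.03,0,0,0,255],[0,0,0.03,0,0,0,255]]'
```

```text
t: 10.65
tool_pos: [0.4697, -0.057, 0.125]
ee_rot: [0.147, 0.989, 0.0, -0.001]
contact_force: [-0.1, -0.5, -2.2]
grip_width: 0.012
grip_force: 59.4
t: 10.95
tool_pos: [0.4705, -0.0574, 0.1231]
ee_rot: [0.148, 0.989, -0.0, 0.001]
contact_force: [0.9, 0.5, -1.0]
grip_width: 0.0124
grip_force: 59.4
t: 11.25
tool_pos: [0.47, -0.0574, 0.1193]
ee_rot: [0.148, 0.989, 0.0, -0.0]
contact_force: [0.0, -0.2, -1.5]
grip_width: 0.0126
grip_force: 59.4
```

```bash
for i in 1 2 3; do python3 -m creep '[[0,0,0.01,0,0,0,255],[0,0,0.02,0,0,0,255],[0,0,0.02,0,0,0,255]]' | grep -E "tool_pos|contact"; done
```

```text
tool_pos: [0.4701, -0.0574, 0.1172]
contact_force: [0.6, 0.6, -1.1]
tool_pos: [0.4704, -0.0573, 0.1154]
contact_force: [1.6, 0.4, -0.5]
tool_pos: [0.4706, -0.0573, 0.1136]
contact_force: [1.7, 0.4, 2.4]
```

```bash
for i in 1; do python3 -m creep '[[-0.01,0,0,0,0,0,255],[-0.01,0,0,0,0,0,255],[-0.01,0,0,0,0,0,255]]' | grep -E "tool_pos|contact"; done
for i in 1 2; do python3 -m creep '[[0,0,0.01,0,0,0,255],[0,0,0.01,0,0,0,255],[0,0,0.01,0,0,0,255]]' | grep -E "tool_pos|contact";done; python3 -c "
from h import *
for i in range(4):
  s=ctrl.read_state();print(s['t'],s['contact_force'],s['torque']);cam('side')"
```

```text
tool_pos: [0.471, -0.0574, 0.1133]
contact_force: [0.7, 2.5, 2.7]
tool_pos: [0.4711, -0.0575, 0.1125]
contact_force: [0.4, 2.8, 6.0]
tool_pos: [0.4712, -0.0575, 0.1117]
contact_force: [-1.7, 2.8, 9.1]
13.05 [-1.71919468  2.80013626  9.1229126 ] [ 0.65046306  0.37035743 -0.0329559 ]
13.1 [-0.48997615  2.40797083  8.60203285] [0.68477692 0.32075639 0.01648889]
13.15 [-1.84973218  3.33978183  8.93525693] [ 0.68478806  0.3364575  -0.07699432]
13.2 [-0.86855477  2.84938067  9.11761941] [ 0.67486063  0.31576369 -0.11423342]
```

```bash
python3 -m creep '[[0,0.005,0,0,0,0,255],[0,0.01,0,0,0,0,255],[0,0.01,0,0,0,0,255]]' | grep -E "tool_pos|contact"
python3 -m creep '[[0,0.003,0.003,0,0,0,255],[0,0.003,0.003,0,0,0,255],[0,0.003,0.003,0,0,0,255],[0,0.003,0.003,0,0,0,255]]' | grep -E "tool_pos|contact"
python3 -c "
from h import *
a=[]
for i in range(6):
  s=ctrl.read_state();a.append(np.r_[s['contact_force'],s['torque']]);cam('side')
print(np.round(np.mean(a,0),2));go(.47,-.057,.1)"
```

```text
tool_pos: [0.4712, -0.0573, 0.1117]
contact_force: [-1.3, 1.1, 8.6]
tool_pos: [0.4713, -0.0573, 0.1114]
contact_force: [-3.5, 0.0, 9.8]
[-2.6  -0.47  9.81 -0.13  0.61  0.  ]
t 14.25 tcp [ 0.4713 -0.0573  0.1114] y-ang 72.97 tilt [-0.    -0.001 -1.   ] w 0.0122 f [-3.2 -1.1  9.4] q [ 0.8   0.16 -0.82  1.99  0.13  1.05  1.19]
shift (0.1m, tool) [ 0.013 -0.001  0.114]
```

```bash
for i in 1 2; do python3 -m creep '[[0.003,0,0.002,0,0,0,255],[0.003,0,0.002,0,0,0,255],[0.003,0,0.002,0,0,0,255],[0.003,0,0.002,0,0,0,255],[0.003,0,0.002,0,0,0,255]]' | grep -E "tool_pos|contact"; done
python3 -c "
from h import *
a=[]
for i in range(6):
  s=ctrl.read_state();a.append(np.r_[s['contact_force'],s['torque']]);cam('side')
print(np.round(np.mean(a,0),2));go(.47,-.057,.1)"
```

```text
tool_pos: [0.4713, -0.0573, 0.1114]
contact_force: [-1.7, -0.7, 9.9]
tool_pos: [0.4712, -0.0573, 0.1113]
contact_force: [-0.8, -0.8, 9.6]
[-1.26 -1.1  10.61 -0.25  0.34 -0.02]
t 15.55 tcp [ 0.4712 -0.0573  0.1113] y-ang 72.96 tilt [-0.001 -0.001 -1.   ] w 0.0127 f [-2.3 -1.7  9.7] q [ 0.8   0.16 -0.82  1.99  0.13  1.05  1.19]
shift (0.1m, tool) [ 0.012 -0.001  0.113]
```

```bash
python3 -m creep '[[0.003,0,-0.01,0,0,0,255],[0.003,-0.003,-0.015,0,0,0,255],[0.003,-0.003,-0.015,0,0,0,255],[0.003,-0.003,-0.015,0,0,0,255]]' | grep -E "tool_pos|contact"
python3 -m creep '[[-0.0046,0,0,0,0.0056,0,255],[-0.0092,0,0,0,0.0111,0,255],[-0.0138,0,0,0,0.0167,0,255],[-0.0183,0,0.001,0,0.0222,0,255],[-0.0229,0,0.001,0,0.0278,0,255]]'| grep -E "tool_pos|contact"
python3 -c "
from h import *
a=[]
for i in range(6):
  s=ctrl.read_state();a.append(np.r_[s['contact_force'],s['torque']]);cam('side')
print(np.round(np.mean(a,0),2));go(.47,-.057,.1)"
```

```text
tool_pos: [0.471, -0.0572, 0.1125]
contact_force: [1.5, -0.8, 5.4]
tool_pos: [0.4731, -0.0579, 0.1124]
contact_force: [1.8, 0.1, 6.4]
[ 0.69 -0.47  6.28 -0.11 -0.12  0.01]
t 16.75 tcp [ 0.4731 -0.0579  0.1123] y-ang 72.97 tilt [ 0.086 -0.001 -0.996] w 0.0123 f [-0.4 -0.3  6.2] q [ 0.77  0.24 -0.81  1.92  0.16  1.15  1.18]
shift (0.1m, tool) [ 0.021 -0.     0.125]
```

```bash
python3 -m creep '[[-0.005,0,0,0,0.0061,0,255],[-0.01,0,0,0,0.0122,0,255],[-0.0151,0,0,0,0.0184,0,255],[-0.0202,0,0.001,0,0.0245,0,255],[-0.0252,0,0.0012,0,0.0306,0,255]]'| grep -E "tool_pos|contact"
python3 -m creep '[[0,0,0,0,0,0,255],[0,0,0,0,0,0,255],[0,0,0,0,0,0,255]]'| grep -E "tool_pos|contact"
python3 - <<'E'
from h import *
go(.47,-.057,.1)
c=cam("side")
cv2.imwrite("pics/r1.png",cv2.resize(c["img"][160:235,255:315],(480,600),interpolation=cv2.INTER_CUBIC))
E
```

```text
tool_pos: [0.4754, -0.0586, 0.112]
contact_force: [0.2, -0.6, 5.7]
tool_pos: [0.4753, -0.0586, 0.1119]
contact_force: [0.7, 0.3, 6.7]
t 17.55 tcp [ 0.4753 -0.0586  0.1119] y-ang 72.98 tilt [ 0.182 -0.001 -0.983] w 0.0125 f [0.7 0.3 6.7] q [ 0.74  0.32 -0.79  1.84  0.18  1.25  1.16]
shift (0.1m, tool) [ 0.033 -0.001  0.127]
```

View pics/r1.png

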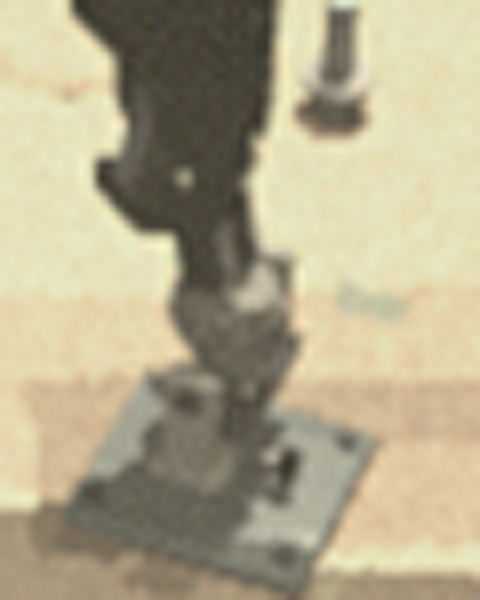

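The cone is down in the cup with its flange tipped left (away from the robot) around (235,310), and the tool leans 10.5°. Now back to the other side.

```bash
for i in 1 2 3; do python3 -m creep '[[0.0064,0,0,0,-0.0078,0,255],[0.0128,0,0,0,-0.0156,0,255],[0.0192,0,0.001,0,-0.0233,0,255],[0.0256,0,0.0015,0,-0.0311,0,255],[0.032,0,0.002,0,-0.0389,0,255]]'| grep -E "tool_pos|contact"; done
python3 -m creep '[[0,0,0,0,0,0,255],[0,0,0,0,0,0,255],[0,0,0,0,0,0,255]]'| grep -E "tool_pos|contact"
python3 - <<'E'
from h import *
go(.471,-.0572,.1125)
c=cam("side")
cv2.imwrite("pics/r2.png",cv2.resize(c["img"][160:235,255:315],(480,600),interpolation=cv2.INTER_CUBIC))
E
```

```text
tool_pos: [0.4725, -0.0577, 0.1125]
contact_force: [1.0, -0.3, 6.3]
tool_pos: [0.4695, -0.0568, 0.1125]
contact_force: [0.9, 0.1, 5.8]
tool_pos: [0.4665, -0.0559, 0.1123]
contact_force: [1.0, -0.6, 5.2]
tool_pos: [0.4666, -0.0558, 0.1123]
contact_force: [1.7, -0.1, 5.9]
t 19.4 tcp [ 0.4666 -0.0558  0.1123] y-ang 72.98 tilt [-0.184 -0.001 -0.983] w 0.0122 f [ 1.7 -0.1  5.9] q [ 0.84 -0.02 -0.83  2.14  0.05  0.84  1.25]
shift (0.1m, tool) [-0.046 -0.     0.006]
```

View pics/r2.png

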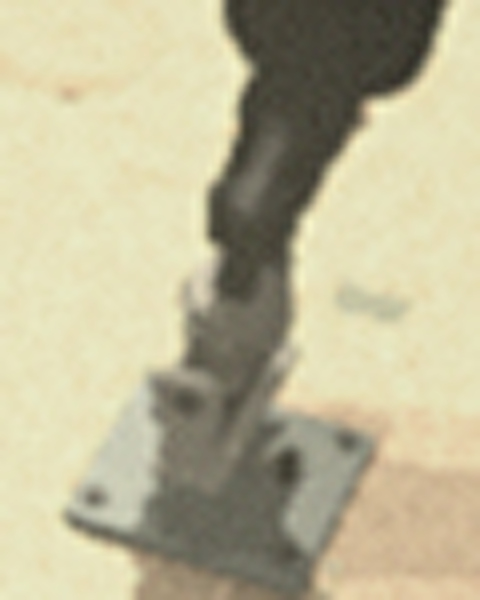

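The cup and flange now lean right (towards the robot), around (240,310), with the tool at −10.6°. Returning to upright and easing the push off.

```bash
for i in 1 2; do python3 -m creep '[[-0.0049,0,0,0,0.0059,0,255],[-0.0097,0,0,0,0.0118,0,255],[-0.0146,0,0,0,0.0177,0,255],[-0.0194,0,0.001,0,0.0236,0,255],[-0.0243,0,0.001,0,0.0294,0,255]]'| grep -E "tool_pos|contact"; done
python3 -m creep '[[0,0,-0.004,0,0,0,255],[0,0,-0.004,0,0,0,255],[0,0,-0.004,0,0,0,255]]'| grep -E "tool_pos|contact"
python3 -c "
from h import *
go(.471,-.0572,.1125)"
```

```text
tool_pos: [0.4688, -0.0565, 0.1125]
contact_force: [2.1, -0.5, 5.9]
tool_pos: [0.4711, -0.0572, 0.1125]
contact_force: [1.5, -0.7, 6.3]
tool_pos: [0.471, -0.0572, 0.1128]
contact_force: [2.9, -0.7, 5.2]
t 20.75 tcp [ 0.471  -0.0572  0.1128] y-ang 72.98 tilt [ 0.001 -0.    -1.   ] w 0.0124 f [ 2.9 -0.7  5.2] q [ 0.81  0.16 -0.83  1.99  0.13  1.05  1.19]
shift (0.1m, tool) [ 0.    -0.     0.003]
```

```bash
python3 -m creep '[[-0.003,0,-0.006,0,0,0,255],[-0.003,0,-0.006,0,0,0,255]]'| grep -E "tool_pos|contact"
python3 -m creep '[[0,0,0,0,0,0,200],[0,0,0,0,0,0,180],[0,0,0,0,0,0,150],[0,0,0,0,0,0,110],[0,0,0,0,0,0,110]]'| grep -vE "rot"
python3 -m creep '[[0,0,0,0,0,0,110],[0,0,0,0,0,0,110],[0,0,0,0,0,0,110]]'| grep -vE "rot"
```

```text
tool_pos: [0.471, -0.0572, 0.1132]
contact_force: [2.6, -2.7, 3.4]
t: 21.45
tool_pos: [0.4706, -0.0565, 0.113]
contact_force: [1.4, -0.1, 0.6]
grip_width: 0.0485
grip_force: 0.0
t: 21.75
tool_pos: [0.4708, -0.0566, 0.1131]
contact_force: [0.2, 0.6, 0.2]
grip_width: 0.0485
grip_force: 0.0
```

Released; lift straight up, move clear, and look.

```bash
python3 -m creep '[[0,0,-0.1,0,0,0,110],[0,0,-0.3,0,0,0,110],[0,0,-0.6,0,0,0,110],[0,0,-1,0,0,0,110],[0,0,-1,0,0,0,110]]'| grep -E "tool_pos|contact"
for i in 1 2 3; do python3 -m creep '[[0,-0.5,-0.1,0,0,0,110],[0,-1,-0.1,0,0,0,110],[0,-1,-0.1,0,0,0,110]]' | grep -E "tool_pos|contact";done
python3 - <<'E'
from fit import *
C={n:cam(n) for n in("side","top")}
f=lambda i:cv2.resize(i,(400,500),interpolation=cv2.INTER_CUBIC)
cv2.imwrite("pics/e1.png",np.hstack([f(C["side"]["img"][165:240,255:315]),f(C["top"]["img"][155:230,215:275])]))
print(ctrl.read_state()["t"])
for n in C: print(n,proj(C[n],[[.471,-.057,.0775+h] for h in(.03,.072)]).round(1).tolist())
E
```

```text
tool_pos: [0.4737, -0.0564, 0.2186]
contact_force: [1.2, -0.1, -0.4]
tool_pos: [0.4395, -0.1587, 0.2233]
contact_force: [-0.2, 0.4, -0.2]
tool_pos: [0.4096, -0.2543, 0.2331]
contact_force: [-0.4, 1.3, -0.6]
tool_pos: [0.3797, -0.3498, 0.2428]
contact_force: [-0.6, 0.3, -0.5]
23.25
side [[283.9, 195.6], [284.5, 185.1]]
top [[243.3, 194.0], [243.0, 193.4]]
```

View pics/e1.png

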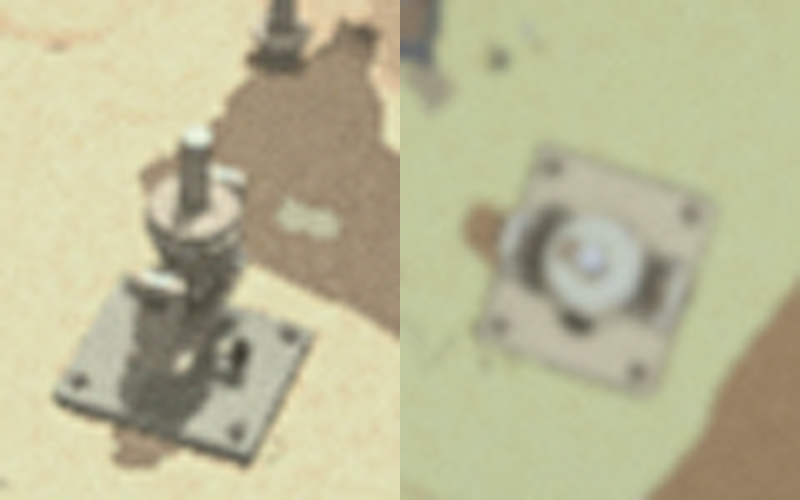

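The cone sits upright in the cup. Its stem top is at side pixel (284.3,185.0) against a predicted (284.5,185.1), and in the top view the stem is centred on the flange. The small cone is still standing.

```bash
python3 -c "
from h import *
print(ctrl.hand_in())"
```

```text
the job is handed in; nothing more can be done
None
```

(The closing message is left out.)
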